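# Ready the slice over the frying pan

## Robot

A 6-joint arm with a two-finger parallel gripper is mounted at the origin on the work surface. World frame = base frame: x ahead of the robot, y to its left, z up, the work surface at z = 0. Lengths are in m, angles in rad, forces in N, time in s.
With the tool pointing down it reaches from about 0.3 to 0.75 m from the base axis. Payload 8.5 kg.
Tool frame: the origin (TCP) lies midway between the tips of the shut fingers; the grasp point (between the pads) lies 19 mm behind it; z points along the fingers, y is the line along which they close (so a half turn about z gives the same grasp; the last joint's range is limited). The gripper opens to 85 mm and grips with 20 to 120 N. Pads are 22 mm wide; open, the fingers measure 114 mm over their backs; the gripper's body (76 mm by 85 mm) begins 54 mm behind the grasp point. The pads swing forward as they close: fully open they stand 13 mm farther back than shut.
Start: joints at [1.065, 0.381, 1.297, -0, 1.464, -0.215], TCP at [0.158, 0.527, 0.231] pointing down, gripper open.
Joint ranges: [-3.11, 3.11], [-0.89, 2.33], [0.22, 2.48], [-1.42, 4.56], [0.17, 2.85], [-2.88, 2.88]. Speed limits (rad/s): [2.39, 2.39, 3.14, 3.14, 3.14, 3.14].

## Interface

Orientations are given as a unit quaternion [w, x, y, z].
In Python, from cell import manip gives the robot as it stands.
- The arm moves only by the shell command python3 -m inch 'ROWS' [OPENING] [FORCE]. ROWS is JSON, one flat list of numbers, 4 for each row, row after row: the shift along the tool's x, y, z in m, then the turn about the tool's z in rad. In form: [tx, ty, tz, yaw, tx, ty, tz, yaw, ...]. A call has 1 to 5 rows; each row is the pose to reach, as a shift and turn from the pose commanded when the call began, along the tool's axes at that moment; what a row does not reach only later rows make up. A row lasts 1/10 s, in which the tool goes at most 50 mm and 8.59 degrees, less where a joint would pass 70% of its speed; a pose out of reach is approached as far as the arm can. A call with a gripper value outside its range is refused whole. OPENING is the opening, from 0 (shut) to 1 (fully open), set as the call begins (- or left out, the last holds). The fingers move at their own pace and stop on an object; FORCE is the grip in N (left out, the last holds). Time passes only in rows, so rows that repeat a pose let the fingers close. It gives the time, the measured TCP pose, the force, the opening and the grip force at its end, in the units of the state.
- manip.observe(): the state, without advancing time (a new reading comes with each control period).
- manip.snapshot(name): name is "side" or "top"; returns a dict with "color" (420x560x3 uint8, red, green, blue), "K" (3x3 intrinsics, pixels), "R" (3x3) and "t" (3): a world point X has camera coordinates R X + t. Camera axes: x right, y down, z forward; pixel columns grow to the right and rows downward; lengths in m; the calibration is good to about 2 mm. A picture is of the moment at which its call begins. There is no depth.
- manip.job_done(): hands the job in; it is judged then, once.
The state is a dict: "clock": time; "joint_positions": joint angles; "qvel": joint speeds; "tau": joint torques, N m; "tcp_pos": TCP position; "orientation": TCP orientation; "force": force on the tool from outside, world axes, zero at the start; "torque": the same for the moment, N m; "grip_width": opening from 0.0 (shut) to 1.0 (fully open); "finger_force": force on a finger pad.
Only numpy, scipy, OpenCV 4.12 (cv2) and the standard library are available. Lean on these libraries where they do the work, as an engineer would, in place of code of your own. Each camera call takes 0.05 s, during which the arm holds its last target. There are 200 camera calls.

## Task

Draw the slotted slice (the utensil with the wide rectangular blade) out of the slanted utensil holder, turn it so that its blade is level with the same face up, and hold it about a hand's breadth above the rim of the frying pan, blade over the middle of the pan, ready to turn the potato cakes. Finish while still holding it there: the program ends with the slice in the gripper, still and touching nothing else. Leave the fork and spoon in the holder, and do not shift the pan or the salt pot.

Things in the scene. Friction and masses are not known exactly. Their poses are not given: they have to be found in the camera images.
- slice: Slotted slice in any of the holder's bays, blade down, handle sloping up at 40 degrees towards the robot. Origin: centre of its black handle (105 long, 20 wide, 16 thick), free in the air, to be pinched across its width from above. x runs from handle to blade, y across, z square to the blade's upper face (straight up when level). About 0.13 kg, balance point at x = 85 mm
- slice_blade (a point): Middle of the slice's steel blade (90 long, 70 wide, 4 thick), 150 mm along x from the handle's centre, in line with it; a neck 12 wide joins them. Blade end at x = 195 mm, handle end at x = -53 mm. Axes as slice
- holder: Fixed wooden holder, 275 wide (y), 150 deep, 115 high; origin under its middle, z up. A board slopes up at 40 degrees towards its -x, with three bays 90 mm apart in y (85 clear), the middle one at y = 0. A cover 18 mm above the board lies over the lowest 40 mm of the bays, so draw a utensil along its own length (its -x, up and back): past the cover after 50 mm, past the 18 mm high dividers after 110 mm
- spoon: Serving spoon, round bowl 60 mm across, in another bay of the holder, sloping like the slice. Origin: centre of its black handle (105 x 20 x 16); x from handle to head, z its upper face. To be left in place
- fork: Two-pronged meat fork, 34 mm wide, in another bay of the holder, sloping like the slice. Origin: centre of its black handle (105 x 20 x 16); x from handle to head, z its upper face. To be left in place
- hob: Fixed portable cooking plate, 280 x 280 x 40 mm high, black top; origin on the worktop under its middle
- pan: Loose frying pan (1.3 kg), dark steel, 240 mm across the rim, 45 high, on the hob plate; origin under its middle, z up. Its black handle runs along its +x to 280 mm from the middle, top 64 mm above the pan's underside. Three brown potato cakes are fixed in it
- pan_rim (a point): Middle of the pan's mouth, at rim height (85 mm above the worktop), z up
- pot: Small white lidded ceramic salt pot, 66 mm across, 56 high with its knob, standing loose on the worktop on the robot's side of the holder and pan; origin under its middle

How it is judged:
By the outcome, as a careful person would: the job done as asked, in the order asked, and still so for the second after the job is handed in, while the arm keeps its last pose, push and grip.
It also fails if it takes over 40 s, if anything falls off the work surface, if the arm or the gripper's body presses on something with over 40 N, if the wrist force passes 120 N, or if a joint passes its speed limit or range.

## Working session

There is one attempt and no reset: what is moved stays moved. The work goes in short steps, Python scripts to look and compute and a shell command to move; the robot and the scene stay as the last step left them, time stands still between calls to the robot, and variables do not carry over. Pictures are saved under pics/ and viewed, at most 10 in all, crops included, and the job is handed in when it is done.

```bash
ls; mkdir -p pics
python3 - <<'E'
from cell import manip
import cv2,numpy as np
print(manip.observe())
for n in("side","top"):
    s=manip.snapshot(n); cv2.imwrite(f"pics/{n}0.png",s["color"][:,:,::-1]); np.savez(f"pics/{n}0.npz",**s)
    print(n,s["K"].tolist(),(-s["R"].T@s["t"]).round(3),s["R"].round(3).tolist())
E
```

```text
pics
{'clock': 0.0, 'joint_positions': array([ 1.06468020e+00,  3.81241230e-01,  1.29825365e+00,  9.07453223e-06,
        1.46361885e+00, -2.15312705e-01]), 'qvel': array([ 2.97154487e-04,  7.55220829e-04,  8.17647095e-04,  4.74833500e-05,
        1.93609918e-04, -2.20975897e-04]), 'tau': array([-3.05786916e-04, -4.48477149e+01, -2.31274098e+01, -2.70018427e-04,
        4.91604078e-03, -2.46758867e-05]), 'tcp_pos': array([0.15755957, 0.52664548, 0.23068989]), 'orientation': array([-2.72647456e-04,  1.44890354e-01,  9.89447425e-01, -7.10002790e-04]), 'force': array([-0.60956088,  0.71324759, -0.33561093]), 'torque': array([0.01458559, 0.04579243, 0.01477382]), 'finger_force': 0.0, 'grip_width': 0.9985511843326909}
side [[538.0086989760953, 0.0, 280.141410738796], [0.0, 538.0086989760953, 208.63899309590474], [0.0, 0.0, 1.0]] [ 0.495 -0.888  0.903] [[0.996, -0.093, -0.013], [-0.073, -0.679, -0.73], [0.059, 0.728, -0.683]]
top [[429.86883340018466, 0.0, 275.83357297559013], [0.0, 429.86883340018466, 204.2451800673303], [0.0, 0.0, 1.0]] [ 0.345 -0.032  1.142] [[-0.062, -0.998, -0.005], [-0.977, 0.061, -0.205], [0.205, -0.008, -0.979]]
```

View pics/side0.png

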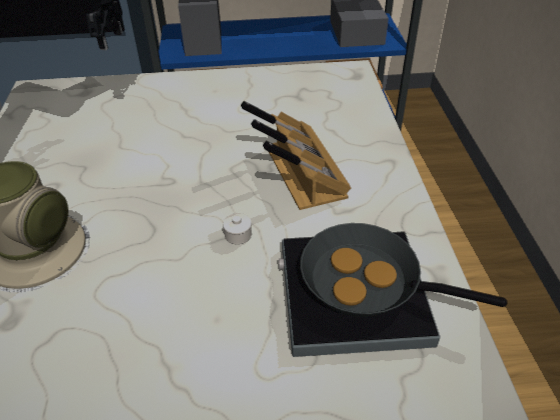

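View pics/top0.png

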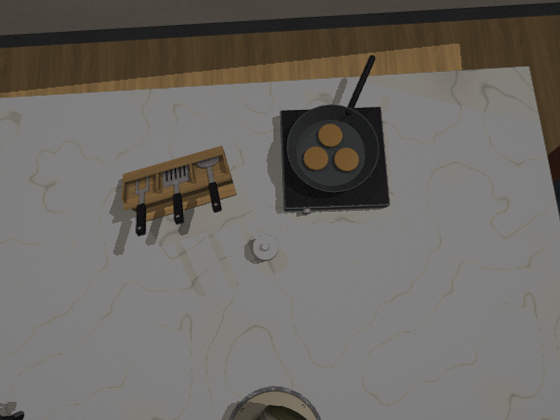

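The slice is in the middle bay: in the top view its slotted blade is near (175,178) and its handle near (178,208). In the side view its handle is near (268,131). The pan mouth is near (333,150) in the top view and the pot near (264,247).

```bash
cat > h.py <<'E'
import numpy as np,cv2
def load(n): return dict(np.load(f"pics/{n}.npz"))
def ray(s,p):
    d=s["R"].T@np.linalg.inv(s["K"])@np.array([p[0],p[1],1.]); return -s["R"].T@s["t"],d/np.linalg.norm(d)
def plane(s,p,z):
    c,d=ray(s,p); return c+d*(z-c[2])/d[2]
def tri(s1,p1,s2,p2):
    c1,d1=ray(s1,p1);c2,d2=ray(s2,p2)
    a=np.linalg.lstsq(np.c_[d1,-d2],c2-c1,rcond=None)[0]; A=c1+a[0]*d1;B=c2+a[1]*d2
    return (A+B)/2,np.linalg.norm(A-B)
def proj(s,X):
    q=s["K"]@(s["R"]@np.asarray(X)+s["t"]); return q[:2]/q[2]
E
python3 - <<'E'
from h import *
T,S=load("top0"),load("side0")
for n,s,(x0,y0,x1,y1) in(("top",T,(110,140,245,245)),("side",S,(230,90,355,215))):
    g=s["color"].max(2); m=np.zeros_like(g); m[y0:y1,x0:x1]=(g[y0:y1,x0:x1]<42)*255
    for c in cv2.findContours(m,0,2)[0]:
        if cv2.contourArea(c)>40:
            r=cv2.minAreaRect(c); b=cv2.boxPoints(r)
            print(n,np.round(r[0],1),np.round(r[1],1),b.round(1).tolist())
    cr=cv2.resize(s["color"][y0:y1,x0:x1,::-1],None,fx=4,fy=4,interpolation=cv2.INTER_CUBIC); cv2.imwrite(f"pics/{n}_c.png",cr if n=="side" else cv2.convertScaleAbs(cr,alpha=1.6))
# pan rim: contour of pan in top
g=T["color"].max(2); print("rim row",g[150,280:395].tolist()); print("rim col",g[95:200,333].tolist())
hs=cv2.cvtColor(T["color"],cv2.COLOR_RGB2HSV); m=cv2.inRange(hs,(5,120,60),(25,255,255)); m[:,:290]=0;m[:,380:]=0;m[:115]=0;m[180:]=0
for c in cv2.findContours(m,0,2)[0]:
    if cv2.contourArea(c)>100:
        (u,v),r=cv2.minEnclosingCircle(c);print("cake",u,v,r,plane(T,(u,v),.055))
print("pot",plane(T,(264,246),.05))
E
```

```text
top [140.5 219. ] [ 9.9 32.2] [[134.89999389648438, 234.89999389648438], [136.1999969482422, 202.6999969482422], [146.10000610351562, 203.10000610351562], [144.8000030517578, 235.3000030517578]]
top [177.5 208. ] [30.  10.1] [[171.6999969482422, 193.3000030517578], [181.8000030517578, 192.8000030517578], [183.3000030517578, 222.6999969482422], [173.1999969482422, 223.1999969482422]]
top [213.9 196.7] [29.3  9.5] [[207.10000610351562, 182.89999389648438], [216.5, 181.5], [220.8000030517578, 210.39999389648438], [211.39999389648438, 211.8000030517578]]
side [281.5 152.5] [39.8  8.5] [[261.79998779296875, 147.39999389648438], [265.6000061035156, 139.8000030517578], [301.20001220703125, 157.60000610351562], [297.3999938964844, 165.1999969482422]]
side [269.  131.1] [38.5  7.6] [[250.1999969482422, 125.5], [253.6999969482422, 118.80000305175781], [287.79998779296875, 136.60000610351562], [284.29998779296875, 143.3000030517578]]
side [258.1 112.3] [37.1  6.7] [[240.0, 107.0], [243.0, 101.0], [276.20001220703125, 117.5999984741211], [273.20001220703125, 123.5999984741211]]
rim row [94, 69, 
[... 547 characters left out ...]
44, 26, 32, 33, 30, 31, 31, 32, 29, 30, 33, 29, 30, 27, 34, 45, 42, 46, 54, 83, 111, 111, 108, 110, 108, 108, 109, 107, 109, 109, 108, 109, 109, 109, 109, 111, 109, 111, 110, 112, 104, 60, 34, 47, 45, 48, 50, 51, 48, 39, 40, 33, 29, 31, 29, 29, 33, 33, 35, 36, 32, 36, 40, 43, 52, 50, 52, 51, 51, 52, 51, 50, 52, 51, 50, 51, 51, 52, 49, 50, 45, 31, 33, 33, 31, 39, 48, 17, 11, 21, 19, 15, 23, 25, 25]
cake 346.0 159.0 12.206655502319336 [ 0.68295272 -0.23258727  0.055     ]
cake 315.2075500488281 158.2452850341797 12.230952262878418 [ 0.6901708  -0.15164079  0.055     ]
cake 329.7608642578125 135.0 11.929818153381348 [ 0.75246582 -0.19567025  0.055     ]
pot [ 0.46727091 -0.00342906  0.05      ]
```

View pics/top_c.png

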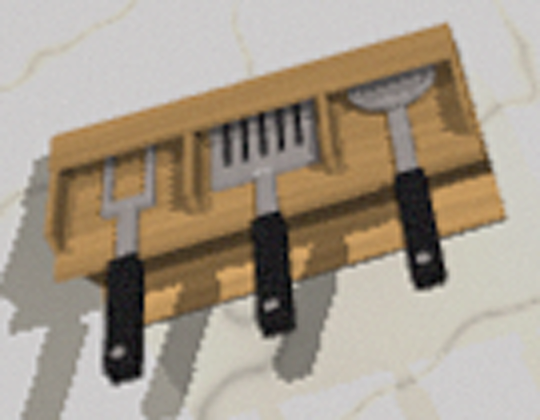

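View pics/side_c.png

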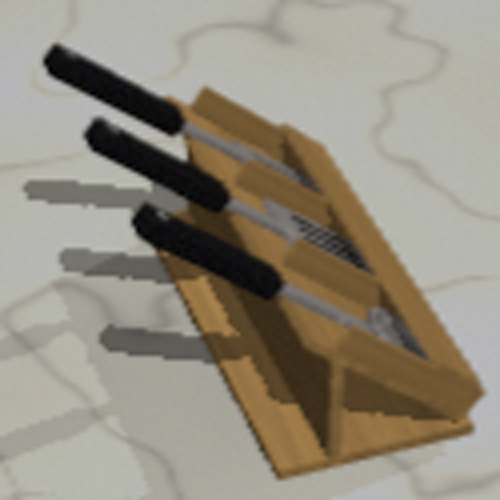

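The close-ups confirm the slice (five slots) is in the middle bay, with the fork on one side and the spoon on the other. In the top view its handle runs from about (176.8,193) to (178.2,223).

Run:
```python
from h import *
T,S=load("top0"),load("side0")
H={"fork":((140.5,219),(258.1,112.3),(141.1,203.),(139.9,235),(274.7,120.6),(241.5,104)),"slice":((177.5,208),(269,131.1),(176.8,193),(178.3,223),(286,140),(252,122.1)),"spoon":((213.9,196.7),(281.5,152.5),(211.8,182.2),(216.1,211.1),(299.3,161.4),(263.7,143.6))}
P={}
for k,v in H.items():
    c,e=tri(T,v[0],S,v[1]); a,e1=tri(T,v[2],S,v[4]); b,e2=tri(T,v[3],S,v[5]); d=a-b
    P[k]=c; print(k,c.round(4),"err",round(e,4),"len",np.linalg.norm(d).round(4),"yaw",np.degrees(np.arctan2(d[1],d[0])).round(1),"pitch",np.degrees(np.arcsin(-d[2]/np.linalg.norm(d))).round(1))
d=P["fork"]-P["spoon"]; print("spacing",np.linalg.norm(d[:2]),"yaw from row",np.degrees(np.arctan2(-d[0],d[1])))
# holder: wood top edges in top view
hs=cv2.cvtColor(T["color"],cv2.COLOR_RGB2HSV); m=cv2.inRange(hs,(8,90,60),(25,255,255)); m[:,:110]=0;m[:,245:]=0;m[:140]=0;m[245:]=0
r=cv2.minAreaRect(np.vstack(cv2.findContours(m,0,2)[0])); print("wood",r, cv2.boxPoints(r).tolist())
# blade pixels: bright greyish? ; blade middle guess
for uv in [(176.5,194),(174,178)]: pass
# pan rim ellipse: fit
pts=np.array([(287.,150),(377.5,150),(333,105.5),(333,192)],float)
L=[plane(T,p,.085) for p in pts]; print(np.round(L,4))
print("rim mid",[(L[0]+L[1])/2,(L[2]+L[3])/2])
# hob corners
for p in((281,109),(381,107),(388,206),(284,210)): print("hob",plane(T,p,.04).round(3))
from cell import manip
print(manip.observe()["clock"])
```

```text
fork [0.5382 0.2807 0.1466] err 0.0004 len 0.11 yaw 11.5 pitch 36.9
slice [0.5591 0.193  0.148 ] err 0.0007 len 0.1118 yaw 11.9 pitch 39.1
spoon [0.5814 0.1065 0.1465] err 0.0006 len 0.1127 yaw 11.5 pitch 39.0
spacing 0.17952413767250072 yaw from row 13.89983448939776
wood ((175.15496826171875, 185.34413146972656), (51.25944137573242, 111.9765853881836), 73.88658142089844) [[114.25296020507812, 176.26026916503906], [221.8304443359375, 145.1823272705078], [236.05697631835938, 194.42799377441406], [128.4794921875, 225.5059356689453]]
[[ 0.7074 -0.0775  0.085 ]
 [ 0.6926 -0.3103  0.085 ]
 [ 0.8227 -0.2069  0.085 ]
 [ 0.5889 -0.186   0.085 ]]
rim mid [array([ 0.70002572, -0.19391043,  0.085     ]), array([ 0.7058095 , -0.19643308,  0.085     ])]
hob [ 0.842 -0.071  0.04 ]
hob [ 0.83  -0.345  0.04 ]
hob [ 0.553 -0.333  0.04 ]
hob [ 0.559 -0.061  0.04 ]
0.1
```

```bash
cat >> h.py <<'E'
from scipy.spatial.transform import Rotation as Ro
def need(tgt,yaw=None):
    from cell import manip
    o=manip.observe(); q=o["orientation"]; R=Ro.from_quat([*q[1:],q[0]]).as_matrix()
    h=np.degrees(np.arctan2(-R[1,0],-R[0,0]))
    print("t",round(o["clock"],2),"tcp",o["tcp_pos"].round(4),"head",h.round(2),"zdown",R[:,2].round(3),"F",o["force"].round(1),"grip",round(o["grip_width"],3),round(o["finger_force"],1),"q",o["joint_positions"].round(2))
    print("shift",(R.T@(np.array(tgt)-o["tcp_pos"])).round(4),"yaw",None if yaw is None else round(-np.radians(yaw-h),4))
E
python3 -m inch '[-0.04,-0.017,0,-0.13, -0.08,-0.034,0,-0.26, -0.12,-0.051,0,-0.39, -0.16,-0.068,0,-0.51, -0.20,-0.085,0,-0.51]' 0.6
python3 -c "
from h import *
need((.559,.193,.231),12.5)"
```

```text
clock: 0.6
tcp_pos: [0.3259, 0.3868, 0.2311]
orientation: [-0.0, -0.111, 0.994, -0.0]
force: [0.9, 0.7, 0.2]
grip_width: 0.601
finger_force: 0.0
t 0.6 tcp [0.3259 0.3868 0.2311] head 12.76 zdown [-0. -0. -1.] F [0.9 0.7 0.2] grip 0.601 0.0 q [ 0.64  0.3   1.42  0.    1.42 -1.16]
shift [-1.845e-01 -2.405e-01  1.000e-04] yaw 0.0046
```

```bash
python3 -m inch '[-0.03,-0.038,0,0, -0.06,-0.076,0,0, -0.09,-0.114,0,0, -0.12,-0.152,0,0, -0.15,-0.19,0,0]' >/dev/null
python3 -m inch '[0,0,0,0]' >/dev/null
python3 -c "
from h import *
need((.559,.193,.231),12.5)"
```

```text
t 1.2 tcp [0.5162 0.2315 0.2302] head 12.24 zdown [-0.    -0.001 -1.   ] F [ 0.2  0.6 -0.3] grip 0.599 0.0 q [ 0.21  0.41  1.25 -0.    1.48 -1.57]
shift [-0.0337 -0.0467 -0.0008] yaw -0.0045
```

```bash
python3 -m inch '[-0.017,-0.024,0,0, -0.034,-0.047,0,-0.0045, -0.034,-0.047,0.03,-0.0045, -0.034,-0.047,0.06,-0.0045, -0.034,-0.047,0.09,-0.0045]' >/dev/null
python3 -m inch '[0,0,0,0]' >/dev/null
python3 - <<'E'
from h import *
need((.559,.193,.128),12.5)
from cell import manip
for n in("side",):
    s=manip.snapshot(n); cv2.imwrite("pics/s1.png",cv2.resize(s["color"][60:220,200:400,::-1],None,fx=3.5,fy=3.5))
E
```

```text
t 1.8 tcp [0.5538 0.1967 0.1375] head 12.82 zdown [-0.008 -0.001 -1.   ] F [0.3 0.3 0.3] grip 0.602 0.0 q [ 0.14  0.53  1.33  0.    1.29 -1.65]
shift [-0.0043 -0.0048  0.0095] yaw 0.0057
```

View pics/s1.png

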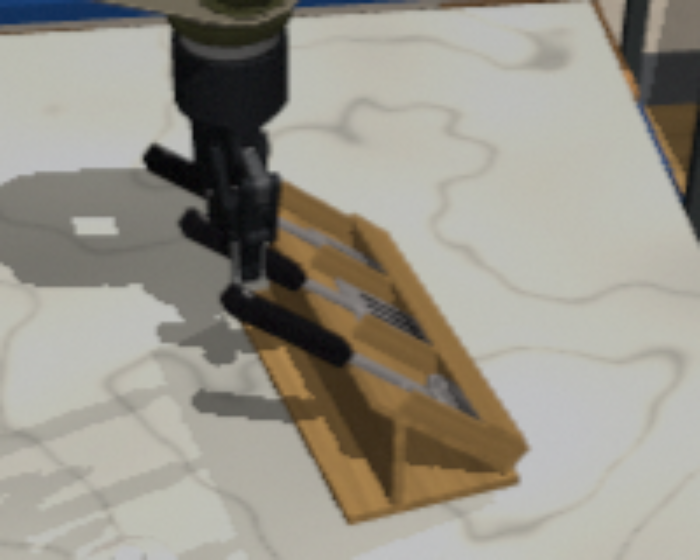

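The fingers straddle the slice's handle, clear of the fork and spoon. I'll finish the descent and close.

```bash
python3 -m inch '[-0.004,-0.004,0.009,0, -0.004,-0.004,0.009,0, -0.004,-0.004,0.009,0]' >/dev/null
python3 -c "
from h import *
need((.559,.193,.128),12.5)"
python3 -m inch '[0,0,0,0,0,0,0,0,0,0,0,0,0,0,0,0,0,0,0,0]' 0 100 >/dev/null
python3 -c "
from h import *
need((.559,.193,.128),12.5)"
```

```text
t 2.15 tcp [0.5613 0.1938 0.1331] head 12.81 zdown [ 0.001  0.    -1.   ] F [-0.2 -0.4  0.2] grip 0.6 0.0 q [ 0.13  0.54  1.33 -0.    1.28 -1.66]
shift [ 0.0024 -0.0002  0.0051] yaw 0.0054
t 2.65 tcp [0.5608 0.1939 0.133 ] head 12.84 zdown [ 0.001  0.    -1.   ] F [-3.2 -1.   6.1] grip 0.214 97.8 q [ 0.13  0.54  1.33  0.    1.28 -1.66]
shift [ 0.002  -0.0005  0.005 ] yaw 0.0059
```

```bash
python3 -m inch '[0.0115,0,-0.0096,0, 0.023,0,-0.0193,0, 0.0345,0,-0.029,0, 0.046,0,-0.0386,0, 0.0575,0,-0.0482,0]' 
python3 -m inch '[0.0115,0,-0.0096,0, 0.023,0,-0.0193,0, 0.0345,0,-0.029,0, 0.046,0,-0.0386,0, 0.0575,0,-0.0482,0]' >/dev/null
python3 -m inch '[0,0,0,0,0,0,0,0]' >/dev/null
python3 - <<'E'
from h import *
need((.559,.193,.128),12.5)
from cell import manip
ims=[]
for n in("side","top"):
    s=manip.snapshot(n); np.savez(f"pics/{n}2.npz",**s)
    c=s["color"][40:220,180:400] if n=="side" else s["color"][120:300,80:300]; ims.append(c[:,:,::-1])
cv2.imwrite("pics/v2.png",cv2.resize(np.vstack(ims),None,fx=1.66,fy=1.66,interpolation=2))
E
```

```text
clock: 3.15
tcp_pos: [0.5038, 0.1808, 0.1816]
orientation: [0.0, -0.112, 0.994, -0.0]
force: [2.3, 0.5, -0.8]
grip_width: 0.212
finger_force: 97.6
t 3.85 tcp [0.4484 0.1682 0.2287] head 12.81 zdown [-0. -0. -1.] F [ 0.7  0.  -1.4] grip 0.212 97.8 q [ 0.11  0.26  1.49  0.    1.39 -1.68]
shift [-0.1134 -0.0004  0.1006] yaw 0.0054
```

View pics/v2.png

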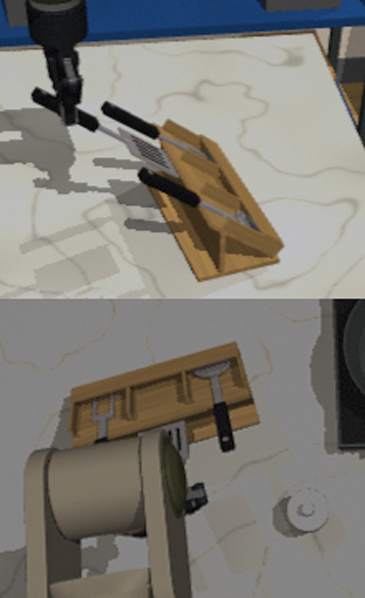

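The slice is out of the bay and still at about 40°, and the fork and spoon have not moved. The tool can only yaw, so I'll level the slice by pivoting it in the pads, with the blade tip on the free front strip of the hob. First I lift it clear.

```bash
python3 -m inch '[0,0,-0.03,0, 0,0,-0.06,0, 0,0,-0.09,0, 0.005,0,-0.11,0, 0.005,0,-0.11,0]' >/dev/null
python3 -c "
from h import *
need((.425,-.10,.335),0)"
```

```text
t 4.45 tcp [0.4445 0.1673 0.3405] head 12.82 zdown [ 0.004  0.    -1.   ] F [ 0.8  0.7 -1.8] grip 0.211 97.8 q [ 0.11  0.18  1.27  0.    1.69 -1.68]
shift [ 0.0784 -0.2563  0.0053] yaw 0.2238
```

```bash
python3 -m inch '[0.01,-0.03,0,0.03, 0.02,-0.06,0,0.07, 0.03,-0.1,0,0.12, 0.042,-0.14,0,0.17, 0.054,-0.18,0,0.222]' >/dev/null
python3 -m inch '[0,-0.03,0,0, 0,-0.05,0,0, 0,-0.05,0,0]' >/dev/null
python3 - <<'E'
from h import *
need((.43,-.10,.175),0)
from cell import manip
ims=[]
for n in("side","top"):
    s=manip.snapshot(n); np.savez(f"pics/{n}3.npz",**s)
    c=s["color"][20:370,160:460] if n=="side" else s["color"][80:430,150:450]; ims.append(c[:,:,::-1])
cv2.imwrite("pics/v3.png",cv2.resize(np.hstack(ims),None,fx=1.33,fy=1.33,interpolation=2))
E
```

```text
t 5.25 tcp [ 0.4312 -0.0723  0.3368] head -0.1 zdown [-0.003  0.001 -1.   ] F [ 0.6  0.6 -2. ] grip 0.214 98.0 q [-0.44  0.12  1.36 -0.    1.67 -2.01]
shift [ 0.0006 -0.0278  0.1617] yaw -0.0017Traceback (most recent call last):
  File "<stdin>", line 8, in <module>
    return _nx.concatenate(arrs, 1, dtype=dtype, casting=casting)
           ~~~~~~~~~~~~~~~^^^^^^^^^^^^^^^^^^^^^^^^^^^^^^^^^^^^^^^
ValueError: all the input array dimensions except for the concatenation axis must match exactly, but along dimension 0, the array at index 0 has size 350 and the array at index 1 has size 340
```

```bash
python3 -m inch '[0,-0.014,0.0,0, 0,-0.028,0.03,0, 0,-0.028,0.07,0, 0,-0.028,0.11,0, 0,-0.028,0.15,0]' >/dev/null
python3 -m inch '[0,0,0.01,0,0,0,0.01,0]' >/dev/null
python3 - <<'E'
from h import *
need((.43,-.10,.175),0)
from cell import manip
ims=[]
for n in("side","top"):
    s=manip.snapshot(n); np.savez(f"pics/{n}3.npz",**s)
    c=s["color"][70:370,180:440] if n=="side" else s["color"][80:380,200:420]; ims.append(c[:,:,::-1])
cv2.imwrite("pics/v3.png",cv2.resize(np.hstack(ims),None,fx=1.65,fy=1.65,interpolation=2))
E
```

```text
t 6.05 tcp [ 0.4311 -0.0981  0.1783] head 0.14 zdown [-0.002  0.001 -1.   ] F [-0.4 -0.1 -1.3] grip 0.211 97.9 q [-0.49  0.25  1.67 -0.    1.23 -2.07]
shift [ 0.0011 -0.0019  0.0033] yaw 0.0024
```

View pics/v3.png

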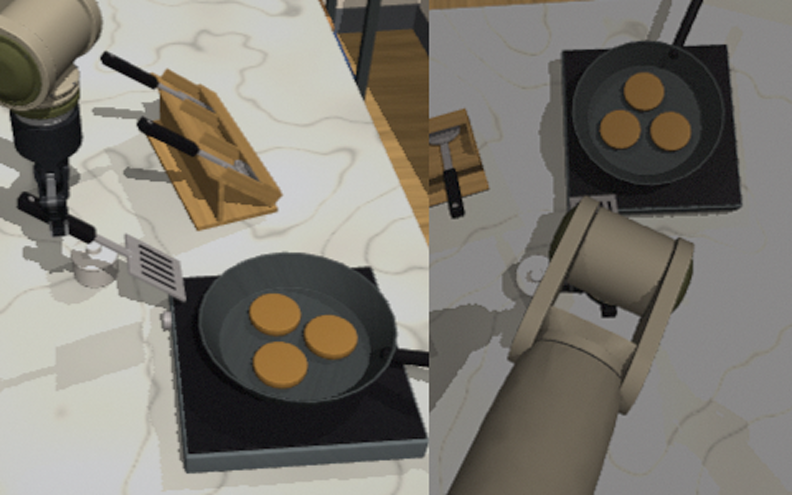

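The blade hangs at about 40° just over the hob's front-left strip, and the pan and pot are clear. I'll shift a little in y and lower until it touches.

```bash
python3 -m inch '[0,-0.01,0.005,0, 0,-0.01,0.015,0, 0,-0.01,0.02,0, 0,-0.01,0.022,0]' - 60
python3 -m inch '[0,0,0.003,0, 0,0,0.006,0, 0,0,0.006,0]'
```

```text
clock: 6.55
tcp_pos: [0.431, -0.1083, 0.1561]
orientation: [-0.0, -0.001, 1.0, 0.0]
force: [0.9, -0.8, -1.3]
grip_width: 0.218
finger_force: 98.2
clock: 6.85
tcp_pos: [0.4314, -0.1083, 0.1507]
orientation: [0.0, -0.001, 1.0, -0.0]
force: [-0.3, 0.3, 0.8]
grip_width: 0.218
finger_force: 98.3
```

```bash
python3 -m inch '[0.004,0,0.005,0, 0.008,0,0.01,0, 0.011,0,0.015,0, 0.015,0,0.02,0, 0.018,0,0.025,0]' 0 60
python3 -m inch '[0.004,0,0.006,0, 0.007,0,0.012,0, 0.010,0,0.018,0, 0.013,0,0.024,0, 0.015,0,0.03,0]'
```

```text
clock: 7.35
tcp_pos: [0.4135, -0.1085, 0.126]
orientation: [0.001, -0.001, 1.0, -0.0]
force: [-2.1, -0.8, 5.7]
grip_width: 0.216
finger_force: 95.9
clock: 7.85
tcp_pos: [0.3978, -0.1084, 0.0954]
orientation: [-0.0, -0.001, 1.0, -0.0]
force: [-4.1, -1.5, 6.3]
grip_width: 0.211
finger_force: 94.5
```

```bash
python3 -m inch '[0.002,0,0.007,0, 0.004,0,0.014,0, 0.006,0,0.02,0, 0.008,0,0.027,0, 0.009,0,0.033,0]'
python3 -m inch '[0.001,0,0.007,0, 0.002,0,0.014,0, 0.003,0,0.02,0, 0.003,0,0.025,0, 0.003,0,0.025,0]'
python3 - <<'E'
from h import *
need((.385,-.108,.0275),0)
from cell import manip
ims=[]
for n in("side","top"):
    s=manip.snapshot(n); np.savez(f"pics/{n}4.npz",**s)
    c=s["color"][150:300,180:350] if n=="side" else s["color"][150:300,200:370]; ims.append(c[:,:,::-1])
cv2.imwrite("pics/v4.png",cv2.resize(np.vstack([ims[0],cv2.convertScaleAbs(ims[1],alpha=1.6)]),None,fx=2,fy=2,interpolation=2))
E
```

```text
clock: 8.35
tcp_pos: [0.3889, -0.1083, 0.0621]
orientation: [-0.0, -0.001, 1.0, 0.0]
force: [-3.8, -1.6, 5.0]
grip_width: 0.209
finger_force: 93.6
clock: 8.85
tcp_pos: [0.3861, -0.1083, 0.0371]
orientation: [-0.0, -0.001, 1.0, 0.0]
force: [-3.0, 1.0, 2.8]
grip_width: 0.214
finger_force: 93.2
t 8.85 tcp [ 0.3861 -0.1083  0.0371] head 0.1 zdown [-0.001  0.001 -1.   ] F [-3.   1.   2.8] grip 0.214 93.2 q [-0.57  0.42  1.97  0.    0.76 -2.14]
shift [0.0011 0.0003 0.0096] yaw 0.0018
```

View pics/v4.png

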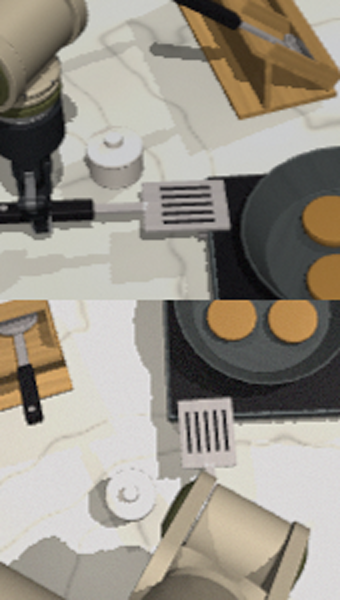

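The slice is now nearly level: its blade tip rests on the hob's front strip and the pan and pot are clear. I'll do the last 9 mm, lift a little, and measure the tilt.

```bash
python3 -m inch '[0.0,0,0.005,0, 0.0,0,0.009,0, 0.0,0,0.009,0,0,0,0.009,0]'
python3 -m inch '[0,0,-0.01,0, 0,0,-0.03,0, 0,0,-0.06,0, 0,0,-0.1,0, 0,0,-0.14,0]' 0 110 >/dev/null
python3 -m inch '[0,0,-0.02,0,0,0,-0.02,0,0,0,-0.02,0,0,0,-0.02,0]'
python3 - <<'E'
from h import *
need((.385,-.108,.15),0)
from cell import manip
ims=[]
for n in("side","top"):
    s=manip.snapshot(n); np.savez(f"pics/{n}5.npz",**s)
    c=s["color"][100:250,180:380] if n=="side" else s["color"][130:280,200:400]; ims.append(c[:,:,::-1])
cv2.imwrite("pics/v5.png",cv2.resize(np.vstack([ims[0],cv2.convertScaleAbs(ims[1],alpha=1.6)]),None,fx=2,fy=2,interpolation=2))
E
```

```text
clock: 9.35
tcp_pos: [0.3863, -0.1084, 0.0287]
orientation: [-0.0, -0.001, 1.0, 0.0]
force: [-2.0, -0.1, 2.1]
grip_width: 0.213
finger_force: 93.1
clock: 10.25
tcp_pos: [0.3856, -0.108, 0.1874]
orientation: [-0.001, -0.001, 1.0, 0.001]
force: [-0.6, -1.0, -1.3]
grip_width: 0.211
finger_force: 110.3
t 10.25 tcp [ 0.3856 -0.108   0.1874] head 0.1 zdown [-0.003  0.002 -1.   ] F [-0.6 -1.  -1.3] grip 0.211 110.3 q [-0.57  0.16  1.75 -0.    1.23 -2.14]
shift [ 0.0005 -0.0001  0.0374] yaw 0.0017
```

View pics/v5.png

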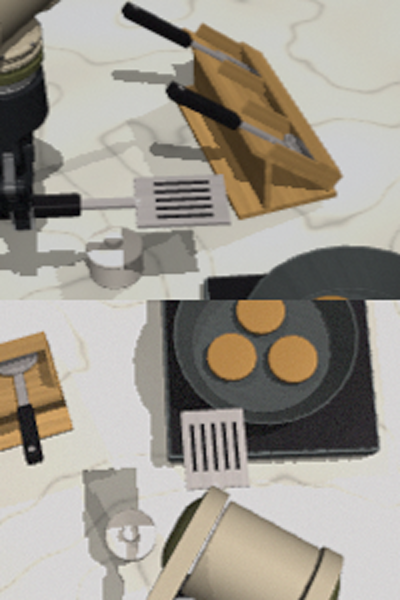

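The blade looks level with its upper face up. In the side view its corners are about (248.5,188.5), (291,187.5), (295,211) and (249.5,213). In the top view they are (293.5,224.5), (290,184.5), (320.5,183.5) and (324,223).

Run:
```python
from h import *
T,S=load("top5"),load("side5")
tp=np.float32([(293.5,224.5),(290,184.5),(320.5,183.5),(324,223)]); sp=np.float32([(248.5,188.5),(291,187.5),(295,211),(249.5,213)])
crit=(3,50,.01)
for ref in(0,1):
    if ref:
        tp=cv2.cornerSubPix(cv2.cvtColor(T["color"],7),tp.copy(),(3,3),(-1,-1),crit); sp=cv2.cornerSubPix(cv2.cvtColor(S["color"],7),sp.copy(),(3,3),(-1,-1),crit); print(tp.round(1).tolist(),sp.round(1).tolist())
    P=[]
    for a,b in zip(tp,sp):
        X,e=tri(T,a,S,b); P.append(X); print(X.round(4),round(e,4))
    P=np.array(P); d=(P[1]+P[2]-P[0]-P[3])/2; w=(P[0]+P[1]-P[2]-P[3])/2; n=np.cross(d,w); n/=np.linalg.norm(n)
    print("mid",P.mean(0).round(4),"len",np.linalg.norm(d).round(4),"wid",np.linalg.norm(w).round(4),"pitchup",np.degrees(np.arcsin(d[2]/np.linalg.norm(d))).round(2),"yaw",np.degrees(np.arctan2(d[1],d[0])).round(2),"roll",np.degrees(np.arcsin(w[2]/np.linalg.norm(w))).round(2))
```

```text
[ 0.4965 -0.075   0.2   ] 0.005
[ 0.5856 -0.0741  0.1951] 0.0029
[ 0.5847 -0.1434  0.1948] 0.0008
[ 0.4954 -0.1431  0.1974] 0.0037
mid [ 0.5406 -0.1089  0.1968] len 0.0893 wid 0.0687 pitchup -2.42 yaw 0.17 roll 1.2
[[293.5, 224.5], [290.20001220703125, 185.5], [320.70001220703125, 183.89999389648438], [324.5, 223.60000610351562]] [[246.39999389648438, 188.60000610351562], [291.0, 187.5], [295.0, 211.0], [249.39999389648438, 215.60000610351562]]
[ 0.4943 -0.0752  0.2009] 0.0008
[ 0.5845 -0.0743  0.1948] 0.0007
[ 0.5842 -0.1438  0.195 ] 0.0002
[ 0.4949 -0.1448  0.1923] 0.0037
mid [ 0.5395 -0.1095  0.1957] len 0.0898 wid 0.0697 pitchup -1.1 yaw 0.63 roll 3.45
```

The blade measures 90 × 70 mm, about 2° nose-down and yaw near 0, which is level enough. Now I'll carry it over the pan.

```bash
python3 -m inch '[-0.01,-0.005,0,0, -0.03,-0.016,0,0, -0.05,-0.026,0,0, -0.07,-0.037,0,0, -0.09,-0.047,0,0]' >/dev/null
python3 -m inch '[-0.02,-0.01,0,0, -0.04,-0.021,0.005,0, -0.057,-0.03,0.01,0, -0.068,-0.036,0.014,0, -0.073,-0.039,0.018,0]' >/dev/null
python3 -m inch '[0,0,0,0,0,0,0,0,0,0,0,0,0,0,0,0]' >/dev/null
python3 - <<'E'
from h import *
need((.5495,-.194,.168),0)
from cell import manip
ims=[]
for n in("side","top"):
    s=manip.snapshot(n); np.savez(f"pics/{n}6.npz",**s)
    c=s["color"][90:290,210:450] if n=="side" else s["color"][80:280,200:440]; ims.append(c[:,:,::-1])
cv2.imwrite("pics/v6.png",cv2.resize(np.hstack([ims[0],cv2.convertScaleAbs(ims[1],alpha=1.6)]),None,fx=1.65,fy=1.65,interpolation=2))
E
```

```text
t 11.75 tcp [ 0.5492 -0.1939  0.1712] head 0.1 zdown [ 0. -0. -1.] F [ 0.   0.7 -0.8] grip 0.213 110.3 q [-0.54  0.48  1.3   0.    1.35 -2.12]
shift [-0.0003 -0.0001  0.0032] yaw 0.0017
```

View pics/v6.png

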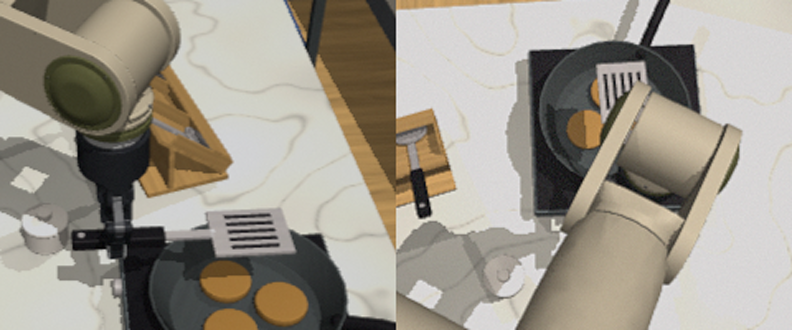

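The blade is over the pan, level and clear of everything. In the side view its corners are about (335,218), (382,216), (388,243) and (340,246), and in the top view its far edge runs (322,118)–(350,117).

Run:
```python
from h import *
from cell import manip
T,S=load("top6"),load("side6")
for a,b in(((322.4,118.2),(382.1,216.1)),((350.3,117),(388.2,242.7)),((323.6,145.5),(334.8,218.5))):
    X,e=tri(T,a,S,b); print(X.round(4),round(e,4))
def yp(s,p,y): c,d=ray(s,p); return c+d*(y-c[1])/d[1]
for p,y in(((334.8,218.5),-.160),((382.1,216.1),-.160),((388.2,242.7),-.230),((339.7,245.8),-.230)): print("side",yp(S,p,y).round(4))
o=manip.observe();print(o["clock"],abs(o["qvel"]).max().round(4),o["force"].round(1))
```

```text
[ 0.7496 -0.1627  0.1819] 0.0027
[ 0.7473 -0.2298  0.1795] 0.0011
[ 0.6681 -0.1597  0.1866] 0.019
side [ 0.6593 -0.16    0.1829]
side [ 0.7518 -0.16    0.1798]
side [ 0.7468 -0.23    0.1795]
side [ 0.6566 -0.23    0.1814]
11.85 0.005 [-0.7  0.1 -1.3]
```

```bash
python3 -m inch '[0,0,0,0,0,0,0,0,0,0,0,0,0,0,0,0,0,0,0,0]'; python3 -c "
from cell import manip
print(abs(manip.observe()['qvel']).max()); print(manip.job_done())"
```

```text
clock: 12.35
tcp_pos: [0.5494, -0.1941, 0.1707]
orientation: [-0.0, -0.001, 1.0, 0.0]
force: [-0.2, -0.2, -1.5]
grip_width: 0.212
finger_force: 110.3
0.0010711533166560675
the job is handed in; nothing more can be done
None
```

The job is handed in at 12.4 s: the slice is held still in the gripper, same face up and about 2° off level, with its blade about 95 mm above the rim over the middle of the pan; the fork, spoon, pan and pot look undisturbed in the pictures.

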